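# Dust check of an amber filter plate over the light panel

## Robot

A 6-joint arm with a two-finger parallel gripper is mounted at the origin on the work surface. World frame = base frame: x ahead of the robot, y to its left, z up, the work surface at z = 0. Lengths are in m, angles in rad, forces in N, time in s.
With the tool pointing down it reaches from about 0.25 to 0.775 m from the base axis. Payload 4 kg.
Tool frame: the origin (TCP) lies midway between the tips of the shut fingers; the grasp point (between the pads) lies 19 mm behind it; z points along the fingers, y is the line along which they close (so a half turn about z gives the same grasp; the last joint's range is limited). The gripper opens to 85 mm and grips with 20 to 120 N. Pads are 22 mm wide; open, the fingers measure 114 mm over their backs; the gripper's body (76 mm by 85 mm) begins 54 mm behind the grasp point. The pads swing forward as they close: fully open they stand 13 mm farther back than shut.
Start: joints at [-1.294, 0.087, 1.371, -0, 1.684, -0.103], TCP at [0.204, -0.511, 0.231] pointing down, gripper open.
Joint ranges: [-3.1, 3.1], [-0.76, 2.03], [0.27, 2.55], [-1.08, 4.22], [0.17, 2.65], [-2.57, 2.57]. Speed limits (rad/s): [2.79, 2.79, 3.14, 3.14, 3.14, 3.14].

## Interface

Orientations are given as a unit quaternion [w, x, y, z].
In Python, from bench import * gives the robot as it stands.
- The arm moves only by the shell command python3 -m crank 'ROWS' [OPENING]. ROWS is JSON, a list that holds one entry, the list of rows, each a list of 4 numbers: the shift along the world's x, y, z in m, then the turn about the world's z in rad. A call has 1 to 20 rows; each row is the pose to reach, as a shift and turn from the pose commanded when the call began; what a row does not reach only later rows make up. A row lasts 1/12 s, in which the tool goes at most 41.7 mm and 7.16 degrees, less where a joint would pass 70% of its speed; a pose out of reach is approached as far as the arm can. A call with a gripper value outside its range is refused whole. OPENING is the closure, from 0 (fully open) to 1 (shut), set as the call begins (- or left out, the last holds). The fingers move at their own pace and stop on an object; the grip force is fixed at half the most. Time passes only in rows, so rows that repeat a pose let the fingers close. It gives the time, the measured TCP pose, the force, the opening and the grip force at its end, in the units of the state.
- sense(): the state, without advancing time (a new reading comes with each control period).
- get_image(name): name is "side" or "top" or "wrist"; returns (picture, depth): 420x560x3 uint8, red, green, blue; 420x560 float32, m along the optical axis (not along the pixel's ray), 0 where there is no reading.
- get_calibration(name): a dict with "fov_y" (degrees; the focal length in pixels is half the picture's height over the tangent of half this angle, whatever the lens; pixels are square), "cx", "cy" (the principal point, pixels), "R" (3x3) and "t" (3): a world point X has camera coordinates R X + t. Camera axes: x right, y down, z forward; pixel columns grow to the right and rows downward; lengths in m; the calibration is good to about 2 mm. The wrist camera is an equidistant fisheye: a pixel r from the principal point sees the ray r / f radians off the axis. A picture is of the moment at which its call begins: read the wrist's pose just before it. get_calibration takes no time and is no camera call; for the wrist camera it gives the pose at the moment of the call.
- sign_off(): hands the job in; it is judged then, once.
The state is a dict: "t": time; "joints": joint angles; "joint_vel": joint speeds; "joint_torque": joint torques, N m; "tool_pos": TCP position; "ee_rot": TCP orientation; "ft_force": force on the tool from outside, world axes, zero at the start; "moment": the same for the moment, N m; "finger_gap": finger opening in m; "gripper_force": force on a finger pad.
Only numpy, scipy, OpenCV 4.12 (cv2) and the standard library are available. Lean on these libraries where they do the work, as an engineer would, in place of code of your own. Each camera call takes 0.05 s, during which the arm holds its last target. There are 200 camera calls.

## Task

The amber filter plate is due for a dust check: slide it up out of its slot in the rack by its top rail, then turn it and hold it raised over the middle of the lit panel, its lower edge level and roughly a hand's breadth (about 90 mm) above the panel, leaning halfway between upright and flat, with the coated side (the one with the white dot, which faces away from the robot in the rack) turned upward. Finish while holding it still like that, in the gripper alone; do not let it touch the panel, and leave the other plates, the lens objective and the screwdriver alone.

Things in the scene. Friction and masses are not known exactly. Their poses are not given: they have to be found in the camera images.
- amber_plate: Amber glass in a black frame: 8 mm thick (x), 110 wide (y), 130 tall (z), 0.14-0.28 kg. Origin mid lower edge, z up the plate, x out of the coated side, which has a white 10 mm dot near the rail's +y end. Grip the 25 mm tall top rail (z 105-130) across the 8 mm. Amber tag on its top edge. Stands upright in one of three slots, x away from the robot (within 25 degrees of world +x)
- amber_plate_center (a point): Centre of the amber plate, 65 mm above its origin along its z. Its slot has 1 mm play each side; lifted 60 mm it is free of the slot, lifted 130 mm its lower edge clears the tops of the other plates
- rack: Black slotted rack, fixed, 180 x 160 mm (x, y), 70 high: 10 mm base, comb walls guiding the plates' side edges. Origin at the centre of its underside, 12 mm above the bench. Slots at x = -64, -32, 0, 32, 64 mm; plates in the first, middle and last, 56 mm clear between them. Standing plates: lower edge 22 mm, top edge 152 mm above the bench, 70 mm out of the combs
- panel_center (a point): Centre of the top of the lit panel: a flat grey LED light panel, 160 x 160 x 12 mm, with a white lit field 140 x 140 mm, fixed to the breadboard on the other side from the rack; this point is 24 mm above the bench
- light_panel: The same lit panel; origin at the centre of its underside, 12 mm above the bench
- green_plate: Green filter plate, upright in the rack like the amber one, same size and shape, 0.20 kg; origin at the middle of its lower edge. Not to be disturbed
- blue_plate: Blue filter plate, upright in the rack like the amber one, same size and shape, 0.20 kg; origin at the middle of its lower edge. Not to be disturbed
- objective: Microscope objective, chrome with a black and a yellow ring, 29 mm across, 44 mm tall, standing loose on the breadboard between rack and panel, at their far end; origin at the centre of its underside. Not to be disturbed
- driver: Screwdriver with a red handle, 170 mm long, 26 mm thick at most, lying along x on the breadboard between rack and panel; origin under its middle. Not to be disturbed. The breadboard is a steel plate with holes, 450 x 750 mm, 12 mm thick, lying on the bench; its top is 12 mm above the bench
Things that resemble listed ones, but are neither listed nor needed, are in the scene too. What is shaped like the amber_plate but pink or red is not meant.

How it is judged:
By the outcome, as a careful person would: the job done as asked, in the order asked, and still so for the second after the job is handed in, while the arm keeps its last pose, push and grip.
It also fails if it takes over 38 s, if anything falls off the work surface, if the arm or the gripper's body presses on something with over 40 N, if the wrist force passes 120 N, or if a joint passes its speed limit or range.

## Working session

There is one attempt and no reset: what is moved stays moved. The work goes in short steps, Python scripts to look and compute and a shell command to move; the robot and the scene stay as the last step left them, time stands still between calls to the robot, and variables do not carry over. Pictures are saved under pics/ and viewed, at most 10 in all, crops included, and the job is handed in when it is done.

```bash
ls -la; mkdir -p pics; python3 -m crank --help 2>&1 | head -40
python3 - <<'E'
from bench import *
import cv2
print(sense())
a,_=get_image("top"); b,_=get_image("side")
cv2.imwrite("pics/top.png",a[:,:,::-1]); cv2.imwrite("pics/side.png",b[:,:,::-1])
for n in("top","side","wrist"): print(get_calibration(n))
E
```

```text
total 12
drwxr-xr-x  3 agent agent 4096 Dec  3 11:36 .
drwxr-xr-x 23 root  root  4096 Dec  3 11:36 ..
drwxr-xr-x  2 agent agent 4096 Dec  3 11:36 pics
invalid input: not JSON, or not a number
{'t': 0.0, 'joints': array([-1.29411592e+00,  8.79870040e-02,  1.37229517e+00,  4.84363600e-06,
        1.68357310e+00, -1.03121122e-01]), 'joint_vel': array([-8.90322380e-05, -1.03746371e-03, -7.20336592e-04, -1.79415518e-03,
        1.18133143e-03,  5.69975140e-04]), 'joint_torque': array([ 1.42154881e-04, -3.51857400e+01, -3.13276041e+01, -1.34216370e-04,
        1.07079258e-02,  2.72569530e-06]), 'tool_pos': array([ 0.20375404, -0.51032824,  0.23010086]), 'ee_rot': array([-1.12726052e-03,  9.82022293e-01,  1.88761587e-01, -9.56537343e-05]), 'ft_force': array([-1.24208684, -0.36309293, -0.08414439]), 'moment': array([ 0.02042724, -0.03921581,  0.04111978]), 'gripper_force': 0.0, 'finger_gap': 0.0854333614899704}
{'fov_y': 57.20173278713747, 'cx': 286.0855887158836, 'cy': 214.26166068081906, 'R': array([[-0.02861543, -0.99958408, -0.0035811 ],
       [-0.97029981,  0.02863766, -0.24020442],
       [ 0.24020706, -0.00339881, -0.97071572]]), 't': array([-0.12774176,  0.57160569,  0.93250162])}
{'fov_y': 52.467476388943595, 'cx': 273.5470877890676, 'cy': 210.01921728399782, 'R': array([[ 0.98431871, -0.17535676, -0.01914878],
       [-0.14424224, -0.73763676, -0.65961063],
       [ 0.10154234,  0.65202915, -0.75136352]]), 't': array([-0.55914597,  0.01297256,  1.09258135])}
{'fov_y': 65.70646984690485, 'cx': 276.01239580326654, 'cy': 207.56416472269748, 'R': array([[ 0.37038418, -0.92887597, -0.00223494],
       [-0.8933783 , -0.35688645,  0.2729602 ],
       [-0.25434379, -0.09910349, -0.96202273]]), 't': array([-0.54944471, -0.03558486,  0.37934386])}
```

View pics/top.png

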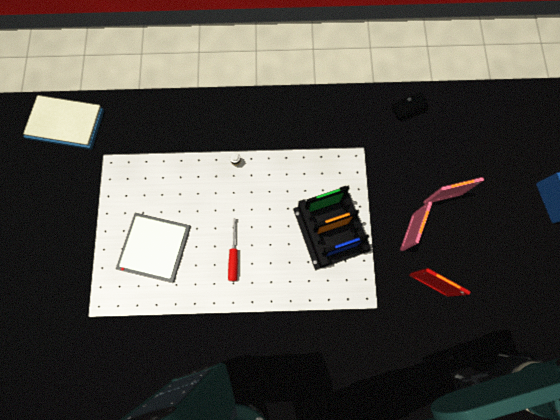

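View pics/side.png

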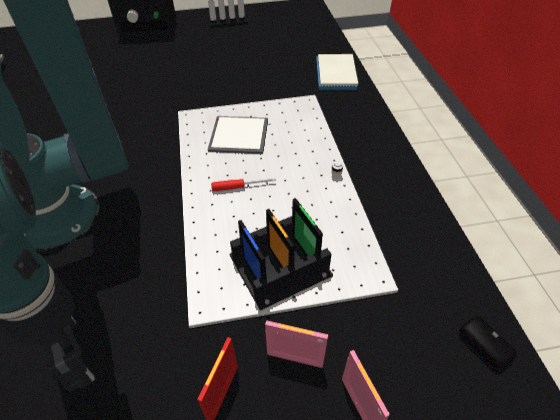

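The top and side views show amber in the middle slot of the rack (top px ~335,222), green beyond it and blue nearest. The panel is at ~(153,247), the driver at (233,250) and the objective at (236,160). Moves take no tilt, but the task needs 45°, so I'll try a free-space move to see what happens at the edge of the arm's reach.

```bash
python3 -m crank '[[[0,0,0.15,0],[0,0,0.15,0],[0,0,0.15,0],[0,0,0.15,0],[0.16,-0.4,0.15,0],[0.16,-0.4,0.15,0],[0.16,-0.4,0.15,0],[0.16,-0.4,0.15,0],[0.16,-0.4,0.15,0],[0.16,-0.4,0.15,0],[0.16,-0.4,0.15,0],[0.16,-0.4,0.15,0],[0.16,-0.4,0.15,0],[0.16,-0.4,0.15,0]]]'
python3 - <<'E'
from bench import *
import numpy as np
s=sense();print(s['t'],s['joints'].round(3),s['tool_pos'].round(3),s['ee_rot'].round(3))
E
```

```text
t: 1.27
tool_pos: [0.2993, -0.7492, 0.3144]
ee_rot: [0.015, 0.982, 0.189, 0.003]
ft_force: [0.6, 0.1, -0.6]
finger_gap: 0.0853
gripper_force: 0.0
1.2667 [-1.262e+00  7.690e-01  2.750e-01  2.000e-03  2.067e+00 -7.000e-02] [ 0.299 -0.749  0.314] [0.015 0.982 0.189 0.003]
```

```bash
python3 -m crank '[[[0.16,-0.4,0.3,0],[0.16,-0.4,0.3,0],[0.16,-0.4,0.3,0],[0.16,-0.4,0.3,0],[0.16,-0.4,0.3,0],[0.16,-0.4,0.3,0],[0.16,-0.4,0.3,0],[0.16,-0.4,0.3,0]]]'
python3 - <<'E'
from bench import *
s=sense();print(s['t'],s['joints'].round(3),s['joint_vel'].round(3))
E
python3 -m crank '[[[0,0,0.04,0]]]'
python3 - <<'E'
from bench import *
s=sense();print(s['t'],s['joints'].round(3),s['joint_vel'].round(3))
E
```

```text
t: 1.93
tool_pos: [0.3, -0.7508, 0.3293]
ee_rot: [0.031, 0.982, 0.189, 0.006]
ft_force: [0.1, 0.6, 0.2]
finger_gap: 0.0857
gripper_force: 0.0
1.9333 [-1.263  0.752  0.274  0.005  2.053 -0.069] [-0.003 -0.003  0.002  0.001  0.011 -0.001]
t: 2.02
tool_pos: [0.2948, -0.7381, 0.3472]
ee_rot: [0.029, 0.982, 0.189, 0.006]
ft_force: [0.1, -0.7, -3.4]
finger_gap: 0.0851
gripper_force: 0.0
2.0167 [-1.264  0.724  0.283  0.006  2.076 -0.07 ] [-0.027 -0.48  -0.011  0.011  0.338 -0.014]
```

```bash
cat > h.py <<'E'
from bench import *
import cv2, numpy as np
def ray(n,uv,z,cal=None):
    c=cal or get_calibration(n); f=210/np.tan(np.radians(c['fov_y']/2))
    d=np.array([(uv[0]-c['cx'])/f,(uv[1]-c['cy'])/f,1.]); 
    if n=='wrist':
        r=np.hypot(d[0],d[1]); th=r; s=np.sin(th)/r if r>1e-9 else 1; d=np.array([d[0]*s,d[1]*s,np.cos(th)])
    o=-c['R'].T@c['t']; w=c['R'].T@d
    return o+w*(z-o[2])/w[2]
def blobs(img,lo,hi,box,amin=20):
    h=cv2.cvtColor(img,cv2.COLOR_BGR2HSV); m=cv2.inRange(h,np.array(lo),np.array(hi))
    k=np.zeros_like(m); x0,y0,x1,y1=box; k[y0:y1,x0:x1]=m[y0:y1,x0:x1]
    cs,_=cv2.findContours(k,cv2.RETR_EXTERNAL,cv2.CHAIN_APPROX_NONE)
    return sorted([c for c in cs if cv2.contourArea(c)>=amin],key=cv2.contourArea,reverse=True)
def ends(n,c,z,cal=None):
    P=np.array([ray(n,p,z,cal)[:2] for p in c.reshape(-1,2)],np.float32)
    return cv2.minAreaRect(P),P
E
python3 - <<'E'
from h import *
B={'top':(290,175,375,275),'side':(225,190,340,310)}
for n in('top','side'):
    im=cv2.imread(f'pics/{n}.png')
    for nm,lo,hi in(('amber',(8,170,200),(22,255,255)),('green',(50,120,80),(80,255,255)),('blue',(105,150,150),(130,255,255))):
        for c in blobs(im,lo,hi,B[n],8)[:2]:
            r,_=ends(n,c,.152); b=cv2.boxPoints(r); e=max([(b[1]-b[0]),(b[2]-b[1])],key=np.linalg.norm)
            print(n,nm,cv2.contourArea(c),np.round(r[0],4),np.round(r[1],4),'dir',round(np.degrees(np.arctan2(e[1],e[0]))%180,1))
    c=blobs(im,(0,0,225),(180,40,255),(110,205,200,290) if n=='top' else (205,110,270,155),200)
    r,_=ends(n,c[0],.024); print(n,'panel',r)
    c=blobs(im,(0,150,120),(6,255,255),(215,240,245,290) if n=='top' else (205,170,250,195))
    r,_=ends(n,c[0],.025);print(n,'driver handle',r)
for v in [(313,193),(371,249),(318,269),(295,209)]: print('rack corner', ray('top',v,.082).round(3))
E
```

```text
top amber 23.0 [ 0.5358 -0.2647] [0.0046 0.0599] dir 107.9
top green 36.5 [ 0.5964 -0.2457] [0.0055 0.0595] dir 107.3
top blue 33.5 [ 0.475 -0.284] [0.0052 0.0598] dir 106.8
top panel ((0.5023899674415588, 0.2126874178647995), (0.2567591369152069, 0.2265603244304657), 88.34976959228516)
top driver handle ((0.4468177556991577, 0.0019642263650894165), (0.08203618228435516, 0.021033499389886856), 0.15018212795257568)
side amber 31.5 [ 0.5348 -0.2664] [0.0046 0.0583] dir 107.7
side green 78.0 [ 0.5874 -0.3011] [0.014  0.0599] dir 98.9
side green 43.5 [ 0.5956 -0.2485] [0.0055 0.0624] dir 107.2
side blue 38.0 [ 0.4739 -0.2863] [0.0049 0.0592] dir 107.0
side panel ((0.5000166296958923, 0.21185599267482758), (0.137263685464859, 0.13845786452293396), 75.21710205078125)
side driver handle ((0.4458869397640228, 0.0015273336321115494), (0.02668365277349949, 0.08173264563083649), 83.83497619628906)
rack corner [ 0.619 -0.216  0.082]
rack corner [ 0.468 -0.355  0.082]
rack corner [ 0.422 -0.219  0.082]
rack corner [ 0.578 -0.168  0.082]
```

Run:
```python
import cv2
a=cv2.imread('pics/top.png')[170:280,280:390]; b=cv2.imread('pics/side.png')[190:310,215:345]
cv2.imwrite('pics/crop.png',cv2.hconcat([cv2.resize(a,(400,400),interpolation=2),cv2.resize(b,(400,400),interpolation=2)]))
```

```text
(no output)
```

View pics/crop.png

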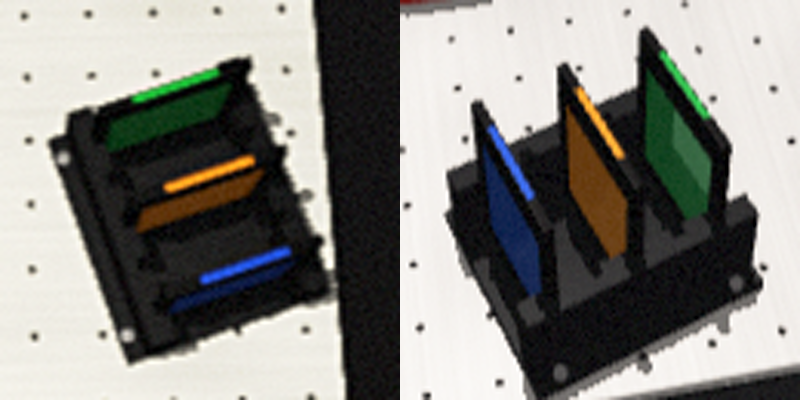

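The crop confirms orange, green and blue tags on the three plates, 64 mm apart, at a yaw of about 17.5°. The amber top centre is (0.535, -0.266) and the panel centre is (0.500, 0.212). Pushing past the reach limit builds up tilt, which stays. I'll remove the current 3.6° at the inner limit and measure the tilt per call while doing it.

```bash
cat > p.py <<'E'
from h import *
from scipy.spatial.transform import Rotation as R
s=sense();q=s['ee_rot'];M=R.from_quat([q[1],q[2],q[3],q[0]]).as_matrix()
a=M[:,2];y=M[:,1]
print('t',round(s['t'],2),'j',s['joints'].round(3),'tcp',s['tool_pos'].round(4),'tilt',round(np.degrees(np.arccos(-a[2])),2),'az',round(np.degrees(np.arctan2(a[1],a[0])),1),'yaw y',round(np.degrees(np.arctan2(y[1],y[0])),1),'az tcp',round(np.degrees(np.arctan2(s['tool_pos'][1],s['tool_pos'][0])),1),'gap',round(s['finger_gap'],4),'F',s['ft_force'].round(1))
E
python3 -m crank '[[[-0.22,0.55,0,0],[-0.22,0.55,0,0],[-0.22,0.55,0,0],[-0.22,0.55,0,0],[-0.22,0.55,0,0],[-0.22,0.55,0,0],[-0.22,0.55,0,0],[-0.22,0.55,0,0],[-0.22,0.55,0,0],[-0.22,0.55,0,0],[-0.22,0.55,0,0],[-0.22,0.55,0,0],[-0.22,0.55,0,0],[-0.22,0.55,0,0]]]' >/dev/null; python3 p.py
python3 -m crank '[[[-0.016,0.04,0,0]]]'>/dev/null; python3 p.py
```

```text
t 3.18 j [-1.48  -0.694  1.696  0.024  2.066 -0.278] tcp [ 0.0823 -0.2055  0.3583] tilt 4.36 az -68.6 yaw y -68.2 az tcp -68.2 gap 0.0856 F [-0.9  1.1  0.8]
t 3.27 j [-1.536 -0.758  1.711  0.027  2.131 -0.332] tcp [ 0.07   -0.1735  0.3619] tilt 3.54 az -66.4 yaw y -68.1 az tcp -68.0 gap 0.0855 F [-4.2 72.1 13.1]
```

```bash
python3 -m crank '[[[0,0,0,0]]]'>/dev/null; python3 p.py
python3 -m crank '[[[-0.005,0.0125,0,0]]]'>/dev/null; python3 p.py
python3 -m crank '[[[-0.005,0.0125,0,0]]]'>/dev/null; python3 p.py
```

```text
t 3.35 j [-1.539 -0.756  1.711  0.026  2.126 -0.331] tcp [ 0.0694 -0.1756  0.3614] tilt 3.63 az -67.6 yaw y -68.4 az tcp -68.4 gap 0.0854 F [ 0.2  0.4 -0.5]
t 3.43 j [-1.541 -0.756  1.703  0.024  2.139 -0.335] tcp [ 0.0685 -0.1726  0.3652] tilt 3.39 az -68.0 yaw y -68.3 az tcp -68.4 gap 0.0854 F [-0.5 -0.1  0.6]
t 3.52 j [-1.544 -0.756  1.693  0.021  2.156 -0.34 ] tcp [ 0.067  -0.1682  0.3701] tilt 3.0 az -68.5 yaw y -68.2 az tcp -68.3 gap 0.0853 F [-0.1  0.1 -0.3]
```

```bash
for i in 1; do python3 -m crank '[[[-0.015,0.038,0,0]]]'>/dev/null; python3 p.py
python3 -m crank '[[[-0.015,0.038,-0.03,0]]]'>/dev/null; python3 p.py
python3 -m crank '[[[-0.15,0.38,0,0],[-0.15,0.38,0,0],[-0.15,0.38,0,0]]]'>/dev/null; python3 p.py; done
```

```text
t 3.6 j [-1.556 -0.756  1.666  0.012  2.207 -0.358] tcp [ 0.0622 -0.1554  0.3819] tilt 1.51 az -67.0 yaw y -68.2 az tcp -68.2 gap 0.0853 F [-0.1  0.5  0. ]
t 3.68 j [-1.544 -0.757  1.68   0.     2.21  -0.353] tcp [ 0.0607 -0.1523  0.3754] tilt 0.49 az -87.9 yaw y -68.3 az tcp -68.3 gap 0.0855 F [ 0.6 -0.7 -0.2]
t 3.93 j [-1.594 -0.756  1.59  -0.015  2.333 -0.414] tcp [ 0.0503 -0.1228  0.4159] tilt 1.54 az 112.3 yaw y -68.1 az tcp -67.7 gap 0.0855 F [-0.5  0.3  0.2]
```

```bash
python3 -m crank '[[[0,-0.1,-0.02,0.2],[0,-0.1,-0.02,0.2],[0.66,-0.12,-0.02,1.5],[0.66,-0.12,-0.02,1.5],[0.66,-0.12,-0.02,1.5],[0.66,-0.12,-0.02,1.5],[0.66,-0.12,-0.02,1.5],[0.66,-0.12,-0.02,1.5],[0.66,-0.12,-0.02,1.5],[0.66,-0.12,-0.02,1.5],[0.66,-0.12,-0.02,1.5],[0.66,-0.12,-0.02,1.5],[0.66,-0.12,-0.02,1.5],[0.66,-0.12,-0.02,1.5],[0.66,-0.12,-0.02,1.5],[0.66,-0.12,-0.02,1.5],[0.66,-0.12,-0.02,1.5],[0.66,-0.12,-0.02,1.5],[0.66,-0.12,-0.02,1.5]]]'>/dev/null; python3 p.py
```

```text
t 5.52 j [-0.394  0.693  0.296 -0.02   2.205 -0.72 ] tcp [ 0.7057 -0.238   0.3639] tilt 3.13 az 174.3 yaw y 18.0 az tcp -18.6 gap 0.0856 F [-0.1  1.3 -8.4]
```

```bash
python3 -m crank '[[[0.04,-0.005,0,0]]]'>/dev/null; python3 p.py; python3 -m crank '[[[0.04,-0.005,0,0]]]'>/dev/null; python3 p.py; python3 -m crank '[[[0.04,0,0,0]]]'>/dev/null; python3 p.py
```

```text
t 5.6 j [-0.387  0.702  0.281 -0.02   2.166 -0.707] tcp [ 0.7223 -0.2387  0.364 ] tilt 1.05 az -138.7 yaw y 17.7 az tcp -18.3 gap 0.0854 F [-1.   0.1  2.1]
t 5.68 j [-0.376  0.717  0.275 -0.017  2.125 -0.695] tcp [ 0.7414 -0.2366  0.3559] tilt 1.67 az -51.5 yaw y 17.8 az tcp -17.7 gap 0.085 F [-0.3 -0.3  0.4]
t 5.77 j [-0.361  0.734  0.274 -0.016  2.086 -0.678] tcp [ 0.76   -0.2311  0.3431] tilt 2.85 az -37.2 yaw y 17.7 az tcp -16.9 gap 0.0856 F [-0.3 -0.2 -0.3]
```

```bash
python3 -m crank '[[[-0.58,0.1,0.01,0],[-0.58,0.1,0.01,0],[-0.58,0.1,0.01,0],[-0.58,0.1,0.01,0],[-0.58,0.1,0.01,0],[-0.58,0.1,0.01,0],[-0.58,0.1,0.01,0],[-0.58,0.1,0.01,0],[-0.58,0.1,0.01,0],[-0.58,0.1,0.01,0],[-0.58,0.1,0.01,0],[-0.58,0.1,0.01,0],[-0.58,0.1,0.01,0],[-0.58,0.1,0.01,0],[-0.58,0.1,0.01,0],[-0.59,0.107,0.01,0]]]'>/dev/null; python3 p.py; python3 -m crank '[[[-0.016,0.012,0,0]]]'>/dev/null; python3 p.py; python3 -m crank '[[[-0.016,0.012,0,0]]]'>/dev/null; python3 p.py
```

```text
t 7.1 j [-0.931 -0.711  1.709  0.013  2.091 -1.231] tcp [ 0.1672 -0.1234  0.3549] tilt 3.13 az -41.0 yaw y 17.6 az tcp -36.4 gap 0.0852 F [0.1 0.1 0.8]
t 7.18 j [-0.962 -0.754  1.726  0.016  2.119 -1.262] tcp [ 0.1523 -0.1117  0.3541] tilt 3.0 az -39.9 yaw y 17.7 az tcp -36.2 gap 0.0855 F [-1.4  0.3 -0.6]
t 7.27 j [-0.97  -0.757  1.718  0.013  2.146 -1.272] tcp [ 0.1457 -0.1065  0.358 ] tilt 2.05 az -38.5 yaw y 17.7 az tcp -36.2 gap 0.0854 F [ 0.5  0.3 -1.1]
```

```bash
python3 -m crank '[[[-0.016,0.012,0,0]]]'>/dev/null; python3 p.py; python3 -m crank '[[[-0.016,0.012,0,0]]]'>/dev/null; python3 p.py
```

```text
t 7.35 j [-0.972 -0.757  1.704  0.008  2.169 -1.276] tcp [ 0.1411 -0.1027  0.3643] tilt 1.47 az -40.8 yaw y 17.7 az tcp -36.0 gap 0.0854 F [-0.4 -0.1  1.3]
t 7.43 j [-0.975 -0.757  1.69   0.003  2.194 -1.282] tcp [ 0.1363 -0.0985  0.3708] tilt 0.85 az -45.4 yaw y 17.8 az tcp -35.8 gap 0.0854 F [-0.7  0.4 -0.2]
```

```bash
python3 -m crank '[[[0.4,-0.167,-0.09,0],[0.4,-0.167,-0.09,0],[0.4,-0.167,-0.09,0],[0.4,-0.167,-0.09,0],[0.4,-0.167,-0.09,0],[0.4,-0.167,-0.09,0],[0.4,-0.167,-0.09,0],[0.4,-0.167,-0.09,0],[0.4,-0.167,-0.09,0],[0.4,-0.167,-0.09,0],[0.4,-0.167,-0.09,0],[0.4,-0.167,-0.09,0],[0.4,-0.167,-0.09,0],[0.4,-0.167,-0.09,0]]]' 0.65 >/dev/null; python3 p.py
python3 - <<'E'
from h import *
cal=get_calibration('wrist'); im=get_image('wrist')[0][:,:,::-1].copy(); cv2.imwrite('pics/w1.png',im)
for c in blobs(im,(8,170,180),(22,255,255),(0,0,560,420),30)[:4]:
    r,_=ends('wrist',c,.152,cal); b=cv2.boxPoints(r); e=max([(b[1]-b[0]),(b[2]-b[1])],key=np.linalg.norm)
    print(cv2.contourArea(c),c.mean((0,1)),np.round(r[0],4),np.round(r[1],4),round(np.degrees(np.arctan2(e[1],e[0]))%180,1))
E
```

```text
t 8.6 j [-0.552  0.184  1.166 -0.003  1.778 -0.863] tcp [ 0.5367 -0.2652  0.2806] tilt 0.79 az -42.2 yaw y 17.8 az tcp -26.3 gap 0.0298 F [-0.5 -0.5 -0.8]
384.0 [274.00704225 197.47887324] [ 0.5363 -0.2671] [0.0053 0.0599] 107.5
```

View pics/w1.png

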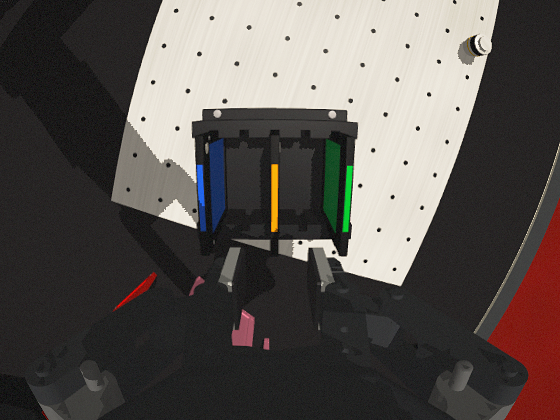

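The wrist view shows the amber tag vertical at px (274,197), level with the gap between the fingers. It is 2 mm from the TCP, and blue and green stand clear on either side. Next I descend and close.

```bash
python3 -m crank '[[[0,-0.002,-0.04,0],[0,-0.002,-0.08,0],[0,-0.002,-0.11,0],[0,-0.002,-0.135,0],[0,-0.002,-0.15,0],[0,-0.002,-0.157,0],[0,-0.002,-0.157,0]]]' >/dev/null; python3 p.py; python3 -m crank '[[[0,0,0,0],[0,0,0,0],[0,0,0,0],[0,0,0,0],[0,0,0,0],[0,0,0,0]]]' 1; python3 p.py
```

```text
t 9.23 j [-0.556  0.23   1.425 -0.002  1.475 -0.866] tcp [ 0.5353 -0.2671  0.1221] tilt 0.65 az -43.5 yaw y 17.7 az tcp -26.5 gap 0.03 F [-1.  -0.   0.5]
t: 9.73
tool_pos: [0.5375, -0.2685, 0.1255]
ee_rot: [0.009, 0.59, 0.808, -0.001]
ft_force: [-1.5, 0.4, 5.4]
finger_gap: 0.0072
gripper_force: 60.5
t 9.73 j [-0.556  0.23   1.419 -0.003  1.475 -0.865] tcp [ 0.5375 -0.2685  0.1255] tilt 0.98 az -40.7 yaw y 17.7 az tcp -26.5 gap 0.0072 F [-1.5  0.4  5.4]
```

```bash
python3 -m crank '[[[0,0,0.01,0],[0,0,0.03,0],[0,0,0.055,0],[0,0,0.08,0],[0,0,0.11,0],[0,0,0.14,0],[0,0,0.17,0],[0,0,0.2,0],[0,0,0.23,0],[0,0,0.25,0]]]'; python3 p.py
```

```text
t: 10.57
tool_pos: [0.5367, -0.2677, 0.3765]
ee_rot: [0.009, 0.59, 0.808, -0.0]
ft_force: [1.1, -1.3, -2.6]
finger_gap: 0.0067
gripper_force: 59.3
t 10.57 j [-0.556  0.21   0.945 -0.002  1.969 -0.867] tcp [ 0.5367 -0.2677  0.3765] tilt 0.98 az -38.5 yaw y 17.8 az tcp -26.5 gap 0.0067 F [ 1.1 -1.3 -2.6]
```

```bash
python3 -m crank '[[[0.16,0.565,0,0.09],[0.16,0.565,0,0.09],[0.16,0.565,0,0.09],[0.16,0.565,0,0.09],[0.16,0.565,0,0.09],[0.16,0.565,0,0.09],[0.16,0.565,0,0.09],[0.16,0.565,0,0.09],[0.16,0.565,0,0.09],[0.16,0.565,0,0.09],[0.16,0.565,0,0.09],[0.16,0.565,0,0.09],[0.16,0.565,0,0.09],[0.16,0.565,0,0.09],[0.16,0.565,0,0.09]]]'>/dev/null
cat >> p.py <<'E'
print('   edge z(tool x) deg',round(np.degrees(np.arcsin(M[2,0])),2),'y lean deg',round(np.degrees(np.arcsin(y[2])),2))
E
python3 p.py; python3 -m crank '[[[0.037,0.016,0,0]]]'>/dev/null; python3 p.py; python3 -m crank '[[[0.037,0.016,0,0]]]'>/dev/null; python3 p.py
```

```text
t 11.82 j [ 0.342  0.695  0.291 -0.009  2.155 -0.072] tcp [0.6977 0.3059 0.3647] tilt 0.41 az -68.9 yaw y 23.5 az tcp 23.7 gap 0.0068 F [ 0.8  0.4 -5.1]
   edge z(tool x) deg -0.41 y lean deg -0.02
t 11.9 j [ 0.339  0.716  0.274 -0.01   2.129 -0.071] tcp [0.713  0.3086 0.3568] tilt 1.38 az -2.0 yaw y 23.2 az tcp 23.4 gap 0.0071 F [-3.6 -2.4  4.5]
   edge z(tool x) deg -0.59 y lean deg 1.25
t 11.98 j [ 0.338  0.738  0.276 -0.009  2.086 -0.069] tcp [0.7304 0.3137 0.3387] tilt 2.4 az 8.5 yaw y 23.1 az tcp 23.2 gap 0.007 F [-0.6 -0.3 -2.5]
   edge z(tool x) deg -0.6 y lean deg 2.33
```

```bash
python3 -m crank '[[[0.037,0.016,0.01,0]]]'>/dev/null; python3 p.py; python3 -m crank '[[[0.08,0.034,0.02,0],[0.08,0.034,0.02,0]]]'>/dev/null; python3 p.py;  python3 -m crank '[[[0.3,0.13,0.02,0]]]'>/dev/null; python3 p.py; python3 -m crank '[[[0.037,0.016,0.02,0]]]'>/dev/null; python3 p.py
```

```text
t 12.07 j [ 0.337  0.75   0.278 -0.007  2.05  -0.068] tcp [0.7432 0.3181 0.3289] tilt 3.65 az 13.6 yaw y 23.0 az tcp 23.2 gap 0.0068 F [-0.6  0.5 -3.3]
   edge z(tool x) deg -0.59 y lean deg 3.6
t 12.23 j [ 0.337  0.766  0.276 -0.005  2.002 -0.066] tcp [0.7609 0.3247 0.3181] tilt 5.62 az 16.8 yaw y 23.0 az tcp 23.1 gap 0.0072 F [-0.6  0.1 -2.4]
   edge z(tool x) deg -0.6 y lean deg 5.59
t 12.32 j [ 0.337  0.78   0.274 -0.003  1.963 -0.064] tcp [0.7747 0.3305 0.3094] tilt 7.18 az 17.9 yaw y 23.0 az tcp 23.1 gap 0.007 F [-1.3 -0.3 -1.3]
   edge z(tool x) deg -0.63 y lean deg 7.15
t 12.4 j [ 3.370e-01  7.840e-01  2.780e-01 -1.000e-03  1.934e+00 -6.400e-02] tcp [0.7832 0.3342 0.3042] tilt 8.29 az 18.9 yaw y 23.0 az tcp 23.1 gap 0.0068 F [ 0.   0.5 -4. ]
   edge z(tool x) deg -0.59 y lean deg 8.27
```

```bash
python3 -m crank '[[[0.037,0.016,0.02,0]]]'>/dev/null; python3 -m crank '[[[0.037,0.016,0.02,0]]]'>/dev/null; python3 -m crank '[[[0.037,0.016,0.02,0]]]'>/dev/null; python3 -m crank '[[[0.037,0.016,0.02,0]]]'>/dev/null; python3 p.py; python3 -m crank '[[[0.037,0.016,0.04,0]]]'>/dev/null; python3 -m crank '[[[0.037,0.016,0.04,0]]]'>/dev/null; python3 -m crank '[[[0.037,0.016,0.04,0]]]'>/dev/null; python3 -m crank '[[[0.037,0.016,0.04,0]]]'>/dev/null; python3 p.py
```

```text
t 12.73 j [ 0.337  0.782  0.275  0.006  1.825 -0.061] tcp [0.8154 0.3481 0.315 ] tilt 14.87 az 20.6 yaw y 23.1 az tcp 23.1 gap 0.0069 F [ 0.6 -0.1 -1.3]
   edge z(tool x) deg -0.6 y lean deg 14.85
t 13.07 j [ 0.336  0.732  0.274  0.014  1.764 -0.061] tcp [0.8243 0.352  0.3662] tilt 21.29 az 21.3 yaw y 23.1 az tcp 23.1 gap 0.0066 F [-0.7  0.  -1.7]
   edge z(tool x) deg -0.6 y lean deg 21.28
```

```bash
python3 -m crank '[[[0.037,0.016,0.02,0]]]'>/dev/null; python3 -m crank '[[[0.037,0.016,0.02,0]]]'>/dev/null; python3 -m crank '[[[0.037,0.016,0.02,0]]]'>/dev/null; python3 -m crank '[[[0.037,0.016,0.02,0]]]'>/dev/null; python3 p.py; python3 -m crank '[[[0.037,0.016,0.03,0]]]'>/dev/null; python3 -m crank '[[[0.037,0.016,0.03,0]]]'>/dev/null; python3 -m crank '[[[0.037,0.016,0.03,0]]]'>/dev/null; python3 -m crank '[[[0.037,0.016,0.03,0]]]'>/dev/null; python3 p.py
```

```text
t 13.4 j [ 0.336  0.748  0.274  0.02   1.638 -0.06 ] tcp [0.8615 0.3681 0.3691] tilt 27.64 az 21.8 yaw y 23.2 az tcp 23.1 gap 0.0068 F [ 1.1  0.3 -2.2]
   edge z(tool x) deg -0.59 y lean deg 27.63
t 13.73 j [ 0.336  0.735  0.274  0.027  1.538 -0.06 ] tcp [0.8844 0.378  0.3977] tilt 34.09 az 22.0 yaw y 23.3 az tcp 23.1 gap 0.0067 F [-0.3  0.5 -1.9]
   edge z(tool x) deg -0.58 y lean deg 34.08
```

```bash
python3 -m crank '[[[0.037,0.016,0.02,0]]]'>/dev/null; python3 -m crank '[[[0.037,0.016,0.02,0]]]'>/dev/null; python3 -m crank '[[[0.037,0.016,0.02,0]]]'>/dev/null; python3 -m crank '[[[0.037,0.016,0.02,0]]]'>/dev/null; python3 p.py; python3 -m crank '[[[0.037,0.016,0.03,0]]]'>/dev/null; python3 -m crank '[[[0.037,0.016,0.03,0]]]'>/dev/null; python3 p.py; python3 -m crank '[[[0,0,0,0]]]'>/dev/null; python3 p.py
```

```text
t 14.07 j [ 0.337  0.757  0.274  0.034  1.405 -0.06 ] tcp [0.9211 0.3938 0.4019] tilt 40.44 az 22.2 yaw y 23.4 az tcp 23.1 gap 0.0068 F [ 0.1 -0.1 -2.5]
   edge z(tool x) deg -0.58 y lean deg 40.44
t 14.23 j [ 0.336  0.755  0.275  0.037  1.354 -0.061] tcp [0.9317 0.3984 0.415 ] tilt 43.46 az 22.3 yaw y 23.4 az tcp 23.2 gap 0.0067 F [-0.  -0.6 -2.8]
   edge z(tool x) deg -0.56 y lean deg 43.45
t 14.32 j [ 0.336  0.753  0.274  0.037  1.354 -0.061] tcp [0.9314 0.3983 0.4175] tilt 43.63 az 22.3 yaw y 23.5 az tcp 23.2 gap 0.0066 F [-1.   0.  -1.8]
   edge z(tool x) deg -0.57 y lean deg 43.62
```

```bash
python3 -m crank '[[[0.037,0.016,0.03,0]]]'>/dev/null; python3 p.py; python3 -m crank '[[[-0.46,-0.198,-0.2,0],[-0.46,-0.198,-0.2,0],[-0.46,-0.198,-0.2,0],[-0.46,-0.198,-0.2,0],[-0.46,-0.198,-0.2,0],[-0.46,-0.198,-0.2,0],[-0.46,-0.198,-0.2,0],[-0.46,-0.198,-0.2,0],[-0.46,-0.198,-0.2,0],[-0.46,-0.198,-0.2,0],[-0.46,-0.198,-0.2,0],[-0.46,-0.198,-0.2,0],[-0.46,-0.198,-0.2,0],[-0.46,-0.198,-0.2,0],[-0.46,-0.198,-0.2,0],[-0.46,-0.198,-0.2,0]]]'>/dev/null; python3 p.py
python3 - <<'E'
from h import *
a=get_image('top')[0][:,:,::-1]; b=get_image('side')[0][:,:,::-1]
cv2.imwrite('pics/t2.png',a);cv2.imwrite('pics/s2.png',b)
cv2.imwrite('pics/both.png',cv2.hconcat([cv2.resize(a[160:300,90:230],(400,400),interpolation=2),cv2.resize(b[50:190,180:320],(400,400),interpolation=2)]))
E
```

```text
t 14.4 j [ 0.336  0.752  0.275  0.039  1.331 -0.061] tcp [0.9361 0.4004 0.4228] tilt 44.95 az 22.4 yaw y 23.5 az tcp 23.2 gap 0.007 F [ 1.3  0.5 -2.3]
   edge z(tool x) deg -0.56 y lean deg 44.95
t 15.73 j [ 0.213 -0.513  2.066  0.171  0.817 -0.257] tcp [0.4755 0.2021 0.2227] tilt 45.1 az 22.3 yaw y 23.5 az tcp 23.0 gap 0.0065 F [ 1.4 -0.4 -0.5]
   edge z(tool x) deg -0.59 y lean deg 45.09
```

View pics/both.png

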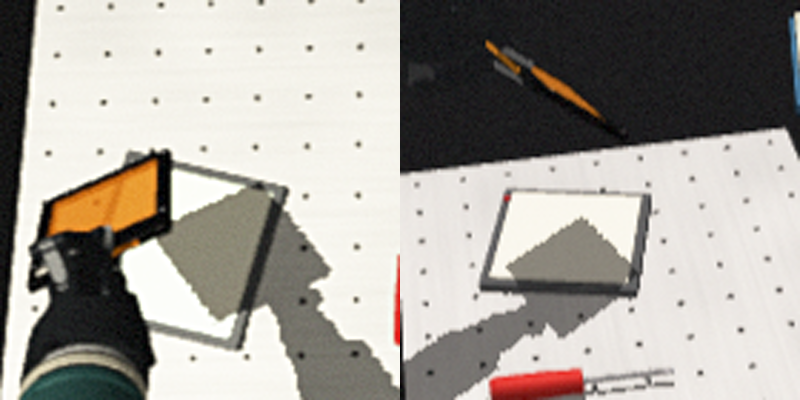

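Run:
```python
from h import *
for uv in [(105.8,231.8),(148.8,213.2)]: print('top corner lower edge',ray('top',uv,.150).round(4))
c=get_calibration('side')
f=210/np.tan(np.radians(c['fov_y']/2))
for n in('top','side'):
  c=get_calibration(n); f=210/np.tan(np.radians(c['fov_y']/2)); print(n,'cam',(-c['R'].T@c['t']).round(3))
  for nm,X in(('pred mid lower edge',(.4755+.0677,.2021+.0278,.1495)),('pred center',(.5007,.2124,.1955)),('panel',(.5,.212,.024))):
    p=c['R']@np.array(X)+c['t']; print(nm,f*p[0]/p[2]+c['cx'],f*p[1]/p[2]+c['cy'])
```

```text
top corner lower edge [0.5176 0.2831 0.15  ]
top corner lower edge [0.56  0.184 0.15 ]
top cam [ 0.327 -0.141  1.042]
pred mid lower edge 129.17092793742816 220.65040540401446
pred center 127.48129034732833 234.31682898194373
panel 153.51300171515447 246.74961720275815
side cam [ 0.441 -0.801  0.819]
pred mid lower edge 249.22871866366685 90.09274063381382
pred center 233.26635932858926 80.53547907618116
panel 238.2625111981872 131.99173687215105
```

The two views show the plate leaning over the panel with its coated side up. The lower-edge corners measure within 4 mm of prediction and the edge is 108 mm long. The last step is to lower it 36 mm.

```bash
python3 -m crank '[[[0.001,-0.001,-0.015,0],[0.001,-0.001,-0.028,0],[0.001,-0.001,-0.036,0],[0.001,-0.001,-0.036,0],[0.001,-0.001,-0.036,0],[0.001,-0.001,-0.036,0],[0.001,-0.001,-0.036,0],[0.001,-0.001,-0.036,0]]]'>/dev/null; python3 p.py
python3 - <<'E'
from h import *
a=get_image('top')[0][:,:,::-1]; b=get_image('side')[0][:,:,::-1]
cv2.imwrite('pics/fin.png',cv2.hconcat([cv2.resize(a[160:300,90:230],(400,400),interpolation=2),cv2.resize(b[50:190,180:320],(400,400),interpolation=2)]))
E
```

```text
t 16.5 j [ 0.21  -0.483  2.12   0.19   0.736 -0.284] tcp [0.4782 0.2018 0.1874] tilt 45.07 az 22.3 yaw y 23.5 az tcp 22.9 gap 0.0072 F [ 0.9 -0.7 -1.5]
   edge z(tool x) deg -0.58 y lean deg 45.06
```

View pics/fin.png

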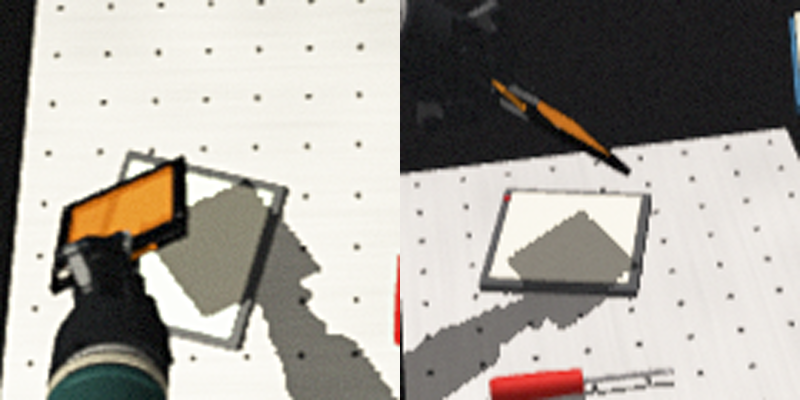

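Run:
```python
from h import *
for z in(.10,.11,.115,.12,.13): print(z,ray('top',(154.8,216),z).round(4)[:2],ray('side',(259.8,110.2),z).round(4)[:2])
print(ray('top',(111.7,232.5),.115).round(4))
print(sign_off())
```

```text
0.1 [0.5653 0.1866] [0.5662 0.2003]
0.11 [0.5628 0.1832] [0.5644 0.1863]
0.115 [0.5615 0.1814] [0.5636 0.1794]
0.12 [0.5603 0.1797] [0.5627 0.1724]
0.13 [0.5577 0.1762] [0.561  0.1585]
[0.5229 0.2851 0.115 ]
the job is handed in; nothing more can be done
None
```

The job is handed in: the amber plate is held still over the panel, coated side up, leaning 45° with its edge within 0.6° of level and about 90 mm above the panel.

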